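# Open the filter hatch of the solder-fume extractor

## Task

The filter of the solder-fume extractor on the bench is due for a change: open its top hatch. Squeeze the two tabs of the lock together and, keeping them squeezed, turn the lock anticlockwise all the way to its stop while the hatch is still shut; then lift the hatch by its bar handle until it stands nearly upright, and let go so that it stays there. Leave the other things on the bench where they are.

Things in the scene. Friction and masses are not known exactly. Their poses are not given: they have to be found in the camera images.
- lock_grip (a point): Centre of the turn lock on the hatch: on the lock's axis, 40 mm above the hatch's top face. Turns with the lock: z is its axis (up while the hatch is shut), y the line through its two tabs. The tabs are black upright paddles either side of a round post (20 mm across, 46 mm high) on a black disc inside a low grey collar (100 mm across, 14 mm high).
- tab_l (a joint): Inward travel of one tab, m: 0 free, 0.008 fully squeezed (hard stop); sprung, 3 to 8 N, comes back when let go. A tab is 26 mm wide (along the lock's x), 8 mm thick, and spans 10 to 58 mm above the hatch. The tabs' flat outer faces, square to the lock's y, are 58 mm apart when free, 42 mm when squeezed home.
- tab_r (a joint): Inward travel of the other tab, m: 0 free, 0.008 fully squeezed. A tooth on each tab blocks the lock until both tabs are in by at least 5 mm.
- lock (a joint): Lock angle, rad: 0 locked (tabs in line with the hinge direction), grows anticlockwise seen from above, stop at 1.3 = unlocked. With both tabs squeezed it turns easily; about 0.05 of play otherwise. The hatch comes free past about 0.9. It stays where it is left; let go past 0.95, the tabs spring out.
- handle (a point): Middle of the hatch's steel bar handle: round bar 14 mm across, 94 mm long between its two legs, parallel to the hinge, centre line 45 mm above the hatch's top face, 175 mm from the hinge line, 25 mm in from the free edge. Moves with the hatch: y along the bar, z square to the hatch (out of its top), -x from hinge to free edge. The bar can turn between the fingers as the hatch swings.
- hinge (a point): Middle of the hatch's hinge line, along y, 105 mm above the bench, level with the hatch's underside; axes as handle. The hatch is a grey plate 200 mm from hinge to free edge, 206 mm wide, 6 mm thick. Lock axis 80 mm and bar 175 mm from the hinge line; hinge on the side away from the robot. The bar's centre is 51 mm above the hinge line when shut and swings about it in an arc.
- hatch (a joint): Hatch angle, rad: 0 shut, grows as it lifts, 1.57 upright, stop at 1.6. While locked it gives 0.04 at most. Its stiff hinge holds it where it is left; lifting takes about 5 N at the handle.
- extractor: The solder-fume extractor: blue steel case, 240 x 220 x 105 mm, fixed to the bench; origin at the centre of its underside, x from the handle side to the hinge side, z up. The grey hatch lies level on its top.
- tray_mid (a point): Centre of a grey organiser tray, 120 x 170 x 35 mm, loose on the bench; leave alone.
- motor_wheel_mid (a point): Centre of a model-car wheel, 66 mm across, lying flat with a yellow gear motor 65 mm long on it, 46 mm high over all, loose; leave alone.
- spool_mid (a point): Centre of a small metal solder spool, 64 mm across and 46 mm high, standing, loose; leave alone.

How it is judged:
On the way:
1. with the hatch still shut (below 0.06 rad), the lock is turned to its stop (past 1.05 rad) (value of joint lock above 1.05 rad and value of joint hatch below 0.06 rad), for 0.2 s.
At the end, for the whole second after the job is handed in: The hatch stands open by more than 1.15 rad and at rest, the lock is still turned past 1.0 rad, and both tabs have sprung back to within 3 mm of free (value of joint hatch above 1.15 rad and velocity of joint hatch between -0.05 and 0.05 rad/s and value of joint lock above 1 rad and value of joint each of tab_l, tab_r below 0.003 m); the robot touches nothing.
It fails at once if the tray, the motor wheel or the spool is moved by more than 30 mm (distance of any of tray_mid, motor_wheel_mid, spool_mid from where it was at the start of the episode above 0.03 m).
It also fails if it takes over 48 s, if anything falls off the work surface, if the arm or the gripper's body presses on something with over 40 N, if the wrist force passes 120 N, or if a joint passes its speed limit or range.

## Robot

A 6-joint arm with a two-finger parallel gripper is mounted at the origin on the work surface. World frame = base frame: x ahead of the robot, y to its left, z up, the work surface at z = 0. Lengths are in m, angles in rad, forces in N, time in s.
With the tool pointing down it reaches from about 0.3 to 0.75 m from the base axis. Payload 8.5 kg.
Tool frame: the origin (TCP) lies midway between the tips of the shut fingers; the grasp point (between the pads) lies 19 mm behind it; x points along the fingers, y is the direction in which the jaws open and shut, and the axes are right-handed (so a half turn about x gives the same grasp; the last joint's range is limited). The gripper opens to 85 mm and grips with 20 to 120 N. Pads are 22 mm wide; open, the fingers measure 114 mm over their backs; the gripper's body (76 mm by 85 mm) begins 54 mm behind the grasp point. The pads swing forward as they close: fully open they stand 13 mm farther back than shut.
Start: joints at [-1.328, 0.381, 1.297, -0, 1.464, -0.215], TCP at [0.243, -0.493, 0.231] pointing down, gripper open.
Joint ranges: [-3.11, 3.11], [-0.89, 2.33], [0.22, 2.48], [-1.42, 4.56], [0.17, 2.85], [-2.88, 2.88]. Speed limits (rad/s): [2.39, 2.39, 3.14, 3.14, 3.14, 3.14].

## Interface

Orientations are given as [roll, pitch, yaw] about the fixed x, y, z axes, in that order (R = Rz(yaw) Ry(pitch) Rx(roll)).
In Python, from cell import * gives the robot as it stands.
- The arm moves only by the tool step_arm, never from a script. Its argument "commands" is a list of rows, each a list of 3 entries, a list of its own where there are three numbers: the finger opening in mm, from 0 to 85.4, then the shift along the tool's x, y, z in mm, then the turn, a rotation vector about the tool's x, y, z in rad. A call has 1 to 10 rows; each row is the pose to reach, as a shift and turn from the pose commanded when the call began, along the tool's axes at that moment; what a row does not reach only later rows make up. A row lasts 1/8 s, in which the tool goes at most 62.5 mm and 10.7 degrees, less where a joint would pass 70% of its speed; a pose out of reach is approached as far as the arm can. A call with a gripper value outside its range is refused whole. The fingers move at their own pace and stop on an object; "grip_force" is the grip in N (left out, the last holds). Time passes only in rows, so rows that repeat a pose let the fingers close. It gives the time, the measured TCP pose, the force and the opening at its end, in the units of the state.
- observe(): the state, without advancing time (a new reading comes with each control period).
- snapshot(name): name is "scene" or "top"; returns a dict with "img" (384x512x3 uint8, blue, green, red), "range_z" (384x512 float32, m along the optical axis (not along the pixel's ray), 0 where there is no reading), "camera_matrix" (3x3 intrinsics, pixels), "k1" (the pictures are not rectified: a ray, as slopes to the right and down, at radius r is drawn at 1 + k1 r^2 times it, then the intrinsics apply), "R" (3x3) and "t" (3): a world point X has camera coordinates R X + t. Camera axes: x right, y down, z forward; pixel columns grow to the right and rows downward; lengths in m; the calibration is good to about 2 mm. A picture is of the moment at which its call begins.
- hand_in(): hands the job in, once; it reports no verdict.
The state is a dict: "t": time; "joint_pos": joint angles; "joint_velocities": joint speeds; "tau": joint torques, N m; "position": TCP position; "orientation": TCP orientation; "ft_force": force on the tool from outside, world axes, zero at the start; "wrist_torque": the same for the moment, N m; "grip_width": opening from 0.0 (shut) to 1.0 (fully open).
Only numpy, scipy, OpenCV 4.12 (cv2) and the standard library are available. Lean on these libraries where they do the work, as an engineer would, in place of code of your own. Each camera call takes 0.05 s, during which the arm holds its last target. There are 200 camera calls.

## Working session

There is one attempt and no reset: what is moved stays moved. The work goes in short steps, Python scripts to look and compute and a tool call to move; the robot and the scene stay as the last step left them, time stands still between calls to the robot, and variables do not carry over. Pictures are saved under pics/ and viewed, about 8 in all and at most 12, crops included, and the job is handed in when it is done.

Besides the shell and the picture viewer there is one more tool, called after ">>>" by a JSON object that holds its "fn" and its "kwargs", one argument or row to a line. step_arm: Moves the arm, as the interface text tells. Its arguments: {"type":"object","properties":{"commands":{"type":"array"},"grip_force":{"type":"number"}},"required":["commands"]}

```bash
mkdir -p pics; ls; cat > h.py <<'E'
from cell import *
import numpy as np, cv2
def cloud(s):
    K=s["camera_matrix"];z=s["range_z"]
    v,u=np.mgrid[0:384,0:512]
    p=np.stack([u,v],-1).reshape(-1,1,2).astype(float)
    # iterate undistort
    d=((p[:,0]-[K[0,2],K[1,2]])/[K[0,0],K[1,1]])
    m=d.copy()
    for _ in range(20): m=d/(1+s["k1"]*(m**2).sum(1,keepdims=True))
    c=np.c_[m,np.ones(len(m))]*z.reshape(-1,1)
    X=(c-s["t"])@s["R"]
    X[z.reshape(-1)==0]=np.nan
    return X.reshape(384,512,3)
E
python3 - <<'E'
from h import *
print(observe())
for n in("scene","top"):
    s=snapshot(n); np.savez(n+"0.npz",**s); cv2.imwrite(f"pics/{n}0.png",s["img"])
    print(n,s["k1"],s["camera_matrix"].tolist(),(-s["R"].T@s["t"]))
E
```

```text
pics
{'t': 0.0, 'joint_pos': array([-1.32835200e+00,  3.81173842e-01,  1.29828683e+00, -1.28896825e-05,
        1.46362376e+00, -2.15300028e-01]), 'joint_velocities': array([-0.00142859,  0.00021608, -0.00015375, -0.00127531,  0.00018198,
        0.00295859]), 'tau': array([ 3.21061680e-05, -4.48465097e+01, -2.31282020e+01, -1.77760821e-04,
        4.71993175e-03,  1.06841959e-06]), 'position': array([ 0.24297725, -0.49307038,  0.2307149 ]), 'orientation': array([-1.77750705,  1.56930449,  1.82183135]), 'ft_force': array([ 0.43629395, -0.17452098, -0.3138919 ]), 'wrist_torque': array([-0.04807696,  0.01368935,  0.01358703]), 'grip_width': 0.9985821966492376}
scene -0.18474521895150353 [[489.5831580658731, 0.0, 249.75783886366784], [0.0, 489.5831580658731, 187.2688512591477], [0.0, 0.0, 1.0]] [ 1.40291992 -0.61679871  0.90440905]
top -0.13781651844832232 [[402.74595473982646, 0.0, 251.53368386602077], [0.0, 402.74595473982646, 186.45051149076764], [0.0, 0.0, 1.0]] [0.43564732 0.02726078 1.13461443]
```

View pics/top0.png

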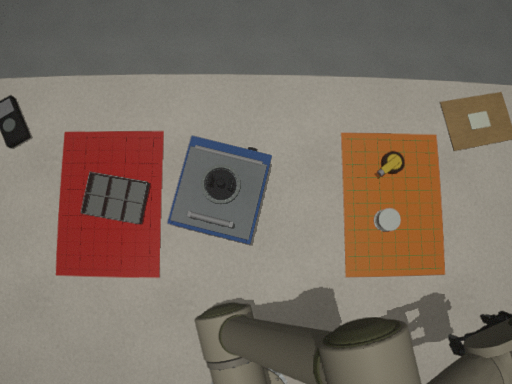

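View pics/scene0.png

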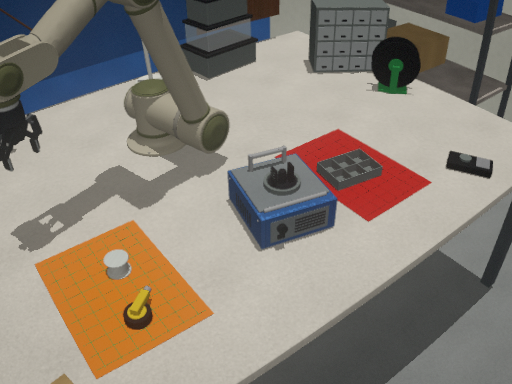

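The top view shows the extractor at about (220,190), with the lock at (222,184) and the bar at (211,219). The tray is at (116,198), the spool at (388,220) and the wheel at (390,163). The scene view agrees. Next I'll measure from the depth data.

```bash
cat > meas.py <<'E'
from h import *
for n in("top","scene"):
    s=dict(np.load(n+"0.npz")); X=cloud(s)
    P=X.reshape(-1,3); P=P[~np.isnan(P[:,0])]
    box=P[(P[:,0]>.3)&(P[:,0]<.75)&(P[:,1]>-.05)&(P[:,1]<.26)]
    case=box[(box[:,2]>.09)&(box[:,2]<.116)]
    r=cv2.minAreaRect(case[:,:2].astype(np.float32)); print(n,"case",r, "z med",np.median(case[:,2]))
    hi=box[box[:,2]>.135]
    print(len(hi), hi[:,2].max())
    lab=None
    from scipy.cluster.hierarchy import fcluster,linkage
    L=fcluster(linkage(hi,'single'),.02,'distance')
    for l in set(L):
        c=hi[L==l]
        if len(c)>5:
            print(" cl",len(c),c.mean(0).round(4),c.min(0).round(3),c.max(0).round(3),cv2.minAreaRect(c[:,:2].astype(np.float32)))
    col=box[(box[:,2]>.119)&(box[:,2]<.132)]
    col=col[np.hypot(*(col[:,:2]-np.median(case[:,:2],0)).T)<.09]
    print(" collar",len(col),col.mean(0),cv2.minEnclosingCircle(col[:,:2].astype(np.float32)))
s=dict(np.load("top0.npz"));a=s["img"][130:250,160:280];b=dict(np.load("scene0.npz"))["img"][130:250,220:340]
cv2.imwrite("pics/crop0.png",cv2.resize(np.hstack([a,b]),None,fx=3.3,fy=3.3,interpolation=cv2.INTER_CUBIC))
E
python3 meas.py
```

```text
top case ((0.586319088935852, 0.07844878733158112), (0.2228291779756546, 0.24083806574344635), 76.24989318847656) z med 0.1109773236547077
471 0.45634987604861954
 cl 19 [ 0.3008 -0.0471  0.4358] [ 0.3   -0.05   0.416] [ 0.302 -0.044  0.456] ((0.3006272614002228, -0.04678286612033844), (0.001590132713317871, 0.0062246862798929214), 7.20217752456665)
 cl 10 [0.3004 0.0444 0.1494] [0.3   0.037 0.135] [0.301 0.054 0.154] ((0.30039313435554504, 0.045804426074028015), (0.016729313880205154, 0.00047131034079939127), 89.83811950683594)
 cl 280 [0.503  0.0988 0.1617] [0.484 0.043 0.139] [0.522 0.155 0.168] ((0.5033825039863586, 0.09962263703346252), (0.11472273617982864, 0.013918104581534863), 76.02507019042969)
 cl 162 [0.5945 0.0771 0.1611] [0.578 0.046 0.136] [0.613 0.108 0.174] ((0.5952641367912292, 0.07642144709825516), (0.05982469022274017, 0.025221368297934532), 77.34771728515625)
 collar 779 [0.59562126 0.07607617 0.12343829] ((0.5963519215583801, 0.07646367698907852), 0.05066361278295517)
scene case ((0.5836527347564697, 0.07762574404478073), (0.22502051293849945, 0.255024254322052), 76.6304702758789) z med 0.11055481950835994
511 0.44524615524704303
 cl 247 [0.5042 0.0932 0.1566] [0.484 0.041 0.135] [0.524 0.153 0.167] ((0.5035480856895447, 0.09697812795639038), (0.1138162612915039, 0.020080631598830223), 77.3815689086914)
 cl 254 [0.5972 0.0725 0.1532] [0.573 0.042 0.135] [0.615 0.104 0.174] ((0.5943171977996826, 0.07382020354270935), (0.06040973216295242, 0.031288065016269684), 77.06411743164062)
 collar 439 [0.6050863  0.06616291 0.12366843] ((0.5954111814498901, 0.07427697628736496), 0.051444798707962036)
```

View pics/crop0.png

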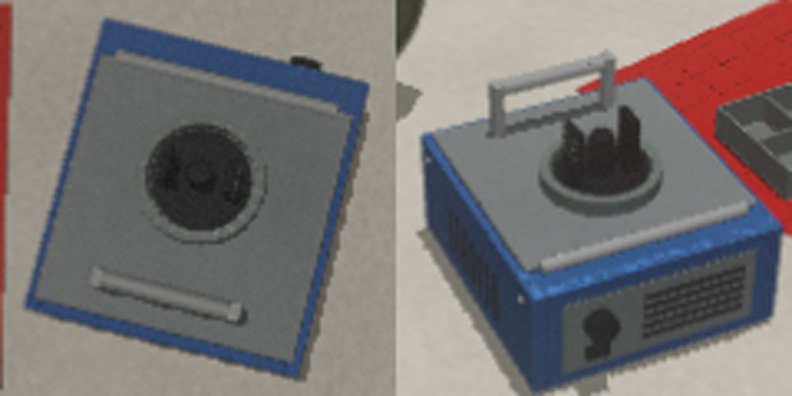

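Everything agrees with the given sizes: lock at (0.595, 0.076) and bar at (0.503, 0.099), 95 mm apart; extractor yaw is about −0.241; tabs are along 76°. Now I'll move above the lock.

>>> {"fn": "step_arm", "kwargs": {
  "commands": [
    [85,[-20,-35,-57],[0.07,0,0]],
    [85,[-20,-70,-113],[0.14,0,0]],
    [85,[-20,-106,-170],[0.21,0,0]],
    [85,[-20,-142,-227],[0.28,0,0]],
    [85,[-20,-177,-283],[0.35,0,0]],
    [85,[-20,-213,-340],[0.42,0,0]],
    [85,[-20,-248,-397],[0.49,0,0]],
    [85,[-20,-284,-454],[0.56,0,0]],
    [85,[-20,-320,-511],[0.63,0,0]],
    [85,[-20,-355,-567],[0.7,0,0]]
  ],
  "grip_force": 40
}}

```text
t: 1.35
position: [0.571, 0.038, 0.2511]
orientation: [0.373, 1.57, -3.013]
ft_force: [0.4, -1.5, 0.5]
grip_width: 0.997
```

```bash
cat > go.py <<'E'
import sys
from h import *
from scipy.spatial.transform import Rotation as Ro
def go(target,yang,tilt=0):
    """print tool-frame shift (mm) and rotvec to TCP target, tool down, tool y at world angle yang"""
    o=observe(); R=Ro.from_euler('xyz',o["orientation"])
    y=np.array([np.cos(yang),np.sin(yang),0]); x=np.array([0,0,-1.])
    T=Ro.from_matrix(np.c_[x,y,np.cross(x,y)])
    print("t",round(o["t"],2),"pos",o["position"].round(4),"F",o["ft_force"].round(1),"grip",round(o["grip_width"],3),"q",o["joint_pos"].round(2))
    print("shift mm",(R.inv().apply(np.array(target)-o["position"])*1e3).round(1),"turn",(R.inv()*T).as_rotvec().round(4))
if __name__=="__main__": go([float(v) for v in sys.argv[1:4]],float(sys.argv[4]))
E
python3 go.py .5953 .0764 .132 -1.812
```

```text
t 1.35 pos [0.571  0.038  0.2511] F [ 0.4 -1.5  0.5] grip 0.997 q [-0.14  0.41  1.2  -0.    1.54  1.67]
shift mm [119.  -43.1 -14.3] turn [-0.0032  0.0005 -0.0002]
```

>>> {"fn": "step_arm", "kwargs": {
  "commands": [
    [85,[0,0,0],[0,0,0]],
    [85,[0,0,0],[0,0,0]],
    [85,[0,0,0],[0,0,0]]
  ]
}}

```text
t: 1.72
position: [0.5699, 0.0348, 0.2514]
orientation: [0.816, 1.571, -2.569]
ft_force: [0.7, 0.1, -1.2]
grip_width: 0.994
```

```bash
python3 go.py .5953 .0764 .128 -1.812
```

```text
t 1.73 pos [0.5699 0.0348 0.2514] F [ 0.7  0.1 -1.2] grip 0.994 q [-0.15  0.41  1.2  -0.    1.54  1.67]
shift mm [123.4 -46.5 -14.7] turn [-0.0025  0.0002 -0.0002]
```

>>> {"fn": "step_arm", "kwargs": {
  "commands": [
    [85,[10,-46.5,-14.7],[0,0,0]],
    [85,[40,-46.5,-14.7],[0,0,0]],
    [85,[70,-46.5,-14.7],[0,0,0]],
    [85,[90,-46.5,-14.7],[0,0,0]],
    [85,[90,-46.5,-14.7],[0,0,0]],
    [85,[90,-46.5,-14.7],[0,0,0]]
  ]
}}

```text
t: 2.48
position: [0.5961, 0.0769, 0.1626]
orientation: [-2.987, 1.569, -0.089]
ft_force: [-0.4, 0.2, 1.2]
grip_width: 0.995
```

```bash
python3 go.py .5953 .0764 .128 -1.812; python3 - <<'E'
from h import *
a=snapshot("top")["img"][130:250,160:280];b=snapshot("scene")["img"][100:220,210:330]
cv2.imwrite("pics/crop1.png",cv2.resize(np.hstack([a,b]),None,fx=3.3,fy=3.3,interpolation=cv2.INTER_CUBIC))
E
```

```text
t 2.48 pos [0.5961 0.0769 0.1626] F [-0.4  0.2  1.2] grip 0.995 q [-0.07  0.52  1.26 -0.    1.35  1.75]
shift mm [34.6  0.7  0.7] turn [-0.0019 -0.0018  0.0003]
```

View pics/crop1.png

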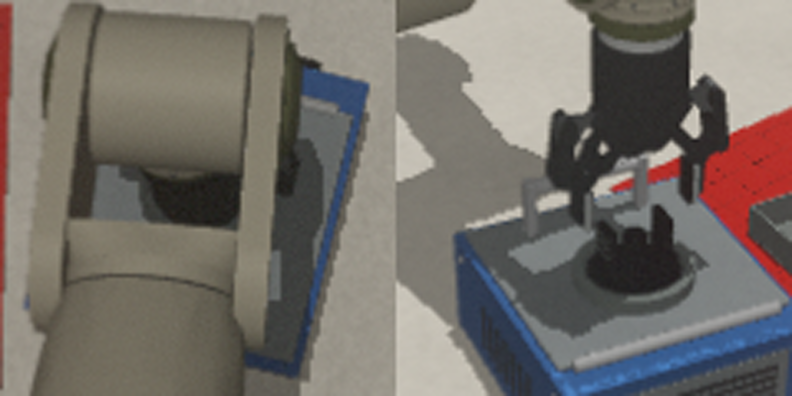

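The fingers straddle the tabs symmetrically (crop: fingers at about (580,190) and (695,190), tabs at 605–665). I'll go down and squeeze.

>>> {"fn": "step_arm", "kwargs": {
  "commands": [
    [85,[12,0.7,0.7],[0,0,0]],
    [85,[24,0.7,0.7],[0,0,0]],
    [85,[34,0.7,0.7],[0,0,0]],
    [85,[34,0.7,0.7],[0,0,0]],
    [60,[34,0.7,0.7],[0,0,0]],
    [36,[34,0.7,0.7],[0,0,0]],
    [36,[34,0.7,0.7],[0,0,0]],
    [36,[34,0.7,0.7],[0,0,0]],
    [36,[34,0.7,0.7],[0,0,0]],
    [36,[34,0.7,0.7],[0,0,0]]
  ],
  "grip_force": 40
}}

```text
t: 3.82
position: [0.5953, 0.0762, 0.1294]
orientation: [2.718, 1.568, -0.666]
ft_force: [-4.8, -4.7, 11.6]
grip_width: 0.467
```

```bash
python3 go.py .5953 .0764 .128 -1.812
```

```text
t 3.83 pos [0.5953 0.0762 0.1294] F [-4.8 -4.7 11.6] grip 0.467 q [-0.07  0.55  1.31 -0.    1.27  1.74]
shift mm [ 1.4 -0.2  0.1] turn [-0.0012 -0.003  -0.0013]
```

>>> {"fn": "step_arm", "kwargs": {
  "commands": [
    [36,[-1,0,0],[-0.1,0,0]],
    [36,[-1,0,0],[-0.23,0,0]],
    [36,[-1,0,0],[-0.36,0,0]],
    [36,[-1,0,0],[-0.49,0,0]],
    [36,[-1,0,0],[-0.62,0,0]],
    [36,[-1,0,0],[-0.75,0,0]],
    [36,[-1,0,0],[-0.88,0,0]],
    [36,[-1,0,0],[-1.01,0,0]],
    [36,[-1,0,0],[-1.14,0,0]],
    [36,[-1,0,0],[-1.2,0,0]]
  ]
}}

```text
t: 5.08
position: [0.5952, 0.0762, 0.1296]
orientation: [1.366, 1.568, -0.815]
ft_force: [-2.9, -5.3, 7.0]
grip_width: 0.461
```

```bash
python3 go.py .5953 .0764 .128 -0.512; python3 -c "
from h import *
print(observe()['wrist_torque'])"
```

```text
t 5.08 pos [0.5952 0.0762 0.1296] F [-2.9 -5.3  7. ] grip 0.461 q [-0.07  0.55  1.31 -0.    1.28  0.54]
shift mm [ 1.6 -0.1 -0.3] turn [-0.0988  0.0006 -0.0023]
[-0.74544825  0.45557364 -0.06922013]
```

Low torque, turning freely. I'll continue to the stop and hold there.

>>> {"fn": "step_arm", "kwargs": {
  "commands": [
    [36,[0,0,0],[-0.05,0,0]],
    [36,[0,0,0],[-0.1,0,0]],
    [36,[0,0,0],[-0.12,0,0]],
    [36,[0,0,0],[-0.12,0,0]],
    [36,[0,0,0],[-0.12,0,0]]
  ]
}}

```text
t: 5.7
position: [0.5952, 0.0761, 0.1296]
orientation: [1.288, 1.569, -0.777]
ft_force: [-2.6, -4.6, 7.1]
grip_width: 0.466
```

```bash
python3 go.py .5953 .0764 .128 -0.512; python3 -c "
from h import *
print(observe()['wrist_torque'])
b=snapshot('scene')['img'][100:220,210:330]
cv2.imwrite('pics/crop2.png',cv2.resize(b,None,fx=4,fy=4,interpolation=cv2.INTER_CUBIC))"
```

```text
t 5.7 pos [0.5952 0.0761 0.1296] F [-2.6 -4.6  7.1] grip 0.466 q [-0.07  0.55  1.31 -0.    1.28  0.43]
shift mm [ 1.6 -0.  -0.3] turn [ 0.0176  0.0006 -0.0021]
[-0.77152255  0.46271908 -0.47671103]
```

View pics/crop2.png

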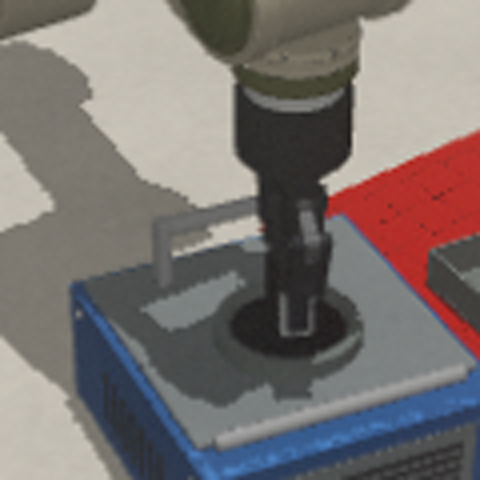

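Wrist torque rose to −0.48 N·m at a lock angle of about 1.3, so the lock is on its stop, and the picture shows the hatch still shut. Release, rise, then move over the bar.

>>> {"fn": "step_arm", "kwargs": {
  "commands": [
    [70,[0,0,0],[0,0,0]],
    [70,[0,0,0],[0,0,0]],
    [70,[0,0,0],[0,0,0]],
    [70,[-25,0,0],[0,0,0]],
    [70,[-60,0,0],[0,0,0]],
    [70,[-85,0,0],[0,0,0]],
    [70,[-85,-30,9],[-0.1,0,0]],
    [70,[-85,-60,18],[-0.2,0,0]],
    [70,[-85,-91,27],[-0.29,0,0]],
    [70,[-85,-91,27],[-0.29,0,0]]
  ]
}}

```text
t: 7.0
position: [0.5006, 0.0971, 0.214]
orientation: [2.279, 1.57, 0.507]
ft_force: [-0.9, -0.4, 0.5]
grip_width: 0.818
```

```bash
python3 go.py .5033 .0990 .139 -0.241; python3 -c "
from h import *
b=snapshot('scene')['img'][100:220,210:330];a=snapshot('top')['img'][130:250,160:280]
cv2.imwrite('pics/crop3.png',cv2.resize(np.hstack([a,b]),None,fx=3.3,fy=3.3,interpolation=cv2.INTER_CUBIC))"
```

```text
t 7.0 pos [0.5006 0.0971 0.214 ] F [-0.9 -0.4  0.5] grip 0.818 q [-0.04  0.32  1.44  0.    1.38  0.16]
shift mm [75.   2.3 -2.4] turn [ 0.0394 -0.0003 -0.0004]
```

View pics/crop3.png

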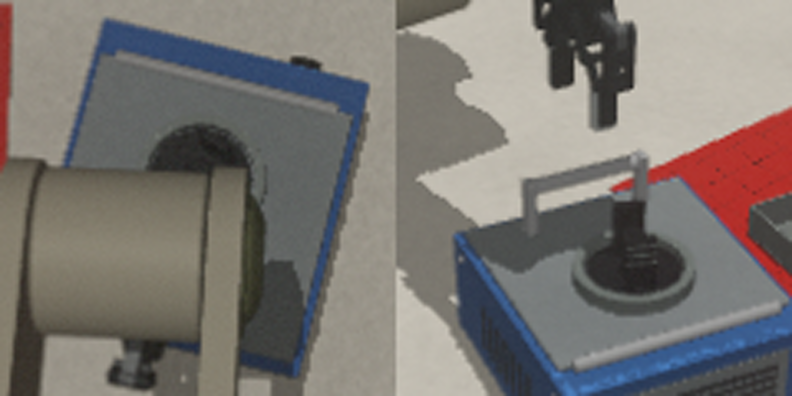

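The lock is turned (tabs now in line away from the robot, crop (630,235)), the hatch is shut and the bar is under the gripper. Next: down onto the bar and grip.

>>> {"fn": "step_arm", "kwargs": {
  "commands": [
    [60,[0,2.3,-2.4],[0.039,0,0]],
    [60,[25,2.3,-2.4],[0.039,0,0]],
    [60,[50,2.3,-2.4],[0.039,0,0]],
    [60,[76,2.3,-2.4],[0.039,0,0]],
    [60,[76,2.3,-2.4],[0.039,0,0]],
    [30,[76,2.3,-2.4],[0.039,0,0]],
    [8,[76,2.3,-2.4],[0.039,0,0]],
    [8,[76,2.3,-2.4],[0.039,0,0]],
    [8,[76,2.3,-2.4],[0.039,0,0]],
    [8,[76,2.3,-2.4],[0.039,0,0]]
  ],
  "grip_force": 30
}}

```text
t: 8.35
position: [0.503, 0.0988, 0.138]
orientation: [-1.539, 1.568, 2.931]
ft_force: [-8.8, 1.5, 7.6]
grip_width: 0.151
```

```bash
python3 go.py .5033 .0990 .138 -0.241; python3 - <<'E'
# arc: tool y is along extractor +x; shifts relative to the bar at shut, [tool x (down), tool y]
import numpy as np
for th in np.r_[np.arange(.1,1.41,.1),1.45]:
    c,s=np.cos(th),np.sin(th); px,pz=-.175,.051
    X=px*c+pz*s; Z=-px*s+pz*c
    print(round(th,2),round(-(Z-pz)*1e3,1),round((X-px)*1e3,1))
E
```

```text
t 8.35 pos [0.503  0.0988 0.138 ] F [-8.8  1.5  7.6] grip 0.151 q [-0.04  0.41  1.55  0.    1.19  0.2 ]
shift mm [ 0.   0.2 -0.3] turn [-0.0007  0.0001  0.0032]
0.1 -17.2 6.0
0.2 -33.8 13.6
0.3 -49.4 22.9
0.4 -64.1 33.7
0.5 -77.7 45.9
0.6 -89.9 59.4
0.7 -100.7 74.0
0.8 -110.1 89.7
0.9 -117.8 106.2
1.0 -123.8 123.4
1.1 -128.1 141.1
1.2 -130.6 159.1
1.3 -131.3 177.3
1.4 -130.1 195.5
1.45 -128.9 204.5
```

Bar gripped (12.9 mm). I'll swing it up the arc, with the tool kept vertical.

>>> {"fn": "step_arm", "kwargs": {
  "commands": [
    [8,[-8.5,2.8,0],[0,0,0]],
    [8,[-17,6,0],[0,0,0]],
    [8,[-34,13.6,0],[0,0,0]],
    [8,[-49.4,23,0],[0,0,0]],
    [8,[-64,33.7,0],[0,0,0]],
    [8,[-77.7,46,0],[0,0,0]],
    [8,[-90,59.4,0],[0,0,0]],
    [8,[-100.7,74,0],[0,0,0]],
    [8,[-110,89.7,0],[0,0,0]],
    [8,[-110,89.7,0],[0,0,0]]
  ]
}}

```text
t: 9.6
position: [0.5919, 0.0769, 0.2511]
orientation: [1.783, 1.567, -0.03]
ft_force: [-8.0, 0.7, 17.5]
grip_width: 0.147
```

```bash
cat > pic.py <<'E'
import sys
from h import *
b=snapshot('scene')['img'][60:220,190:350]
cv2.imwrite(sys.argv[1],cv2.resize(b,None,fx=3,fy=3,interpolation=cv2.INTER_CUBIC))
E
python3 go.py .5033 .0990 .138 -0.241; python3 pic.py pics/crop4.png
```

```text
t 9.6 pos [0.5919 0.0769 0.2511] F [-8.   0.7 17.5] grip 0.147 q [-0.07  0.45  1.13  0.    1.56  0.17]
shift mm [112.8 -91.7  -0.2] turn [-0.0009 -0.0008 -0.0036]
```

View pics/crop4.png

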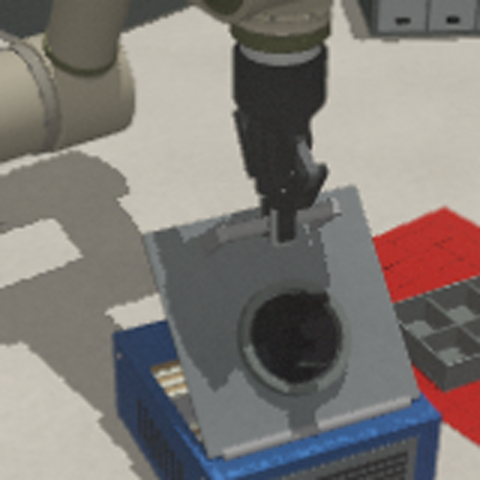

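The hatch is at about 0.8 rad and following. The bar sits 2–3 mm outside the commanded arc, so I'll add that and continue to about 1.4 rad.

>>> {"fn": "step_arm", "kwargs": {
  "commands": [
    [8,[-10,17,0],[0,0,0]],
    [8,[-16.5,34,0],[0,0,0]],
    [8,[-21,52,0],[0,0,0]],
    [8,[-23.5,70,0],[0,0,0]],
    [8,[-24,88,0],[0,0,0]],
    [8,[-23,106,0],[0,0,0]],
    [8,[-23,106,0],[0,0,0]],
    [8,[-23,106,0],[0,0,0]]
  ]
}}

```text
t: 10.65
position: [0.6953, 0.0513, 0.2717]
orientation: [1.707, 1.567, -0.106]
ft_force: [3.2, -1.1, 5.6]
grip_width: 0.147
```

```bash
python3 go.py .5033 .0990 .138 -0.241; python3 pic.py pics/crop5.png
```

```text
t 10.65 pos [0.6953 0.0513 0.2717] F [ 3.2 -1.1  5.6] grip 0.147 q [-0.1   0.64  0.73 -0.    1.77  0.15]
shift mm [ 132.9 -198.3   -0.2] turn [-0.0012 -0.0005 -0.0037]
```

View pics/crop5.png

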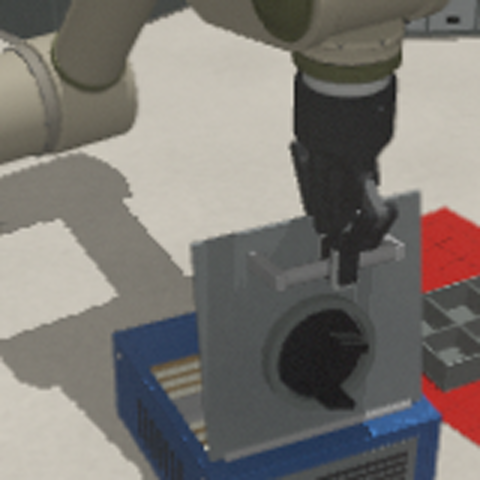

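Hatch at about 1.4 rad. I'll open the fingers a little, so the inner finger clears the plate, and withdraw upward.

>>> {"fn": "step_arm", "kwargs": {
  "commands": [
    [34,[0,0,0],[0,0,0]],
    [34,[0,0,0],[0,0,0]],
    [34,[0,0,0],[0,0,0]],
    [34,[-15,0,0],[0,0,0]],
    [34,[-35,0,0],[0,0,0]],
    [34,[-60,0,0],[0,0,0]],
    [34,[-90,0,0],[0,0,0]],
    [34,[-90,0,0],[0,0,0]],
    [34,[-90,0,0],[0,0,0]]
  ]
}}

```text
t: 11.82
position: [0.6946, 0.0514, 0.359]
orientation: [-1.414, 1.569, 3.056]
ft_force: [-0.1, 0.1, -0.7]
grip_width: 0.397
```

```bash
python3 go.py .5033 .0990 .138 -0.241; python3 pic.py pics/crop6.png; python3 - <<'E'
from h import *
s=snapshot("scene");P=cloud(s).reshape(-1,3);P=P[~np.isnan(P[:,0])]
a=-.241;ex=np.array([np.cos(a),np.sin(a),0]);ey=np.array([-np.sin(a),np.cos(a),0])
d=P-[.673,.0573,.105];u,v,w=d@ex,d@ey,d[:,2]
m=(abs(v)>.065)&(abs(v)<.1)&(w>.03)&(w<.18)&(abs(u)<.1)
f=np.polyfit(w[m],u[m],1);print(m.sum(),"hatch angle",np.pi/2+np.arctan(f[0]),"resid",np.std(u[m]-np.polyval(f,w[m])))
E
```

```text
t 11.82 pos [0.6946 0.0514 0.359 ] F [-0.1  0.1 -0.7] grip 0.397 q [-0.1   0.65  0.47 -0.    2.02  0.15]
shift mm [ 221.4 -196.6   -0.4] turn [-0.001   0.0003  0.0021]
1330 hatch angle 1.4120757750254935 resid 0.001990497946642269
```

View pics/crop6.png

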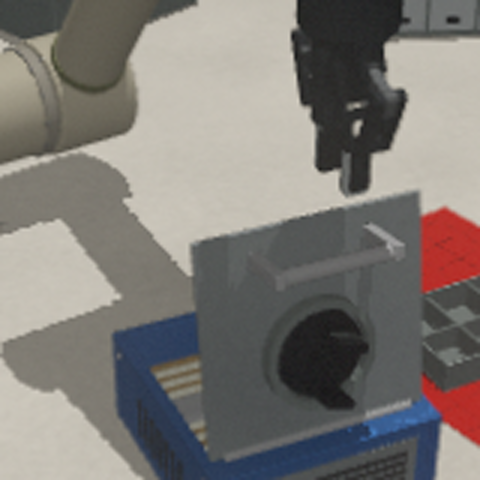

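The hatch stands alone with the gripper clear. One numeric check of the tabs and lock angle, plus whether the hatch is at rest.

```bash
python3 - <<'E'
from h import *
s=snapshot("scene");P=cloud(s).reshape(-1,3);P=P[~np.isnan(P[:,0])]
a=-.241;ex=np.array([np.cos(a),np.sin(a),0]);ey=np.array([-np.sin(a),np.cos(a),0])
d=P-[.673,.0573,.105];u,v,w=d@ex,d@ey,d[:,2]
m=(abs(v)>.065)&(abs(v)<.1)&(w>.03)&(w<.18)&(abs(u)<.1)
f=np.polyfit(w[m],u[m],1);th=np.pi/2+np.arctan(f[0]);print("hatch",th)
X=u*np.cos(th)-w*np.sin(th);Z=u*np.sin(th)+w*np.cos(th)   # hatch frame
k=(abs(v)<.05)&(abs(X+.08)<.045)&(Z>.05)&(Z<.07)
q=np.c_[X[k]+.08,v[k]].astype(np.float32);print(len(q),"tab-top points, rect",cv2.minAreaRect(q), q.min(0),q.max(0))
E
```

```text
hatch 1.4115408069264408
134 tab-top points, rect ((-0.0027861203998327255, -0.0031808577477931976), (0.029150601476430893, 0.06131332367658615), 74.48037719726562) [-0.03182931 -0.02323685] [0.02927776 0.01778413]
```

```bash
python3 -c "
from cell import *
print(hand_in())"
```

```text
the job is handed in; nothing more can be done
None
```

The hatch is open, and I handed the job in at about 12 s of the 48 s allowed. I squeezed both tabs and turned the lock to its stop with the hatch still shut. Then I gripped the bar, swung the hatch up, opened the fingers and drew the gripper straight up clear of it.

| Last check | Reading |
|---|---|
| Hatch angle | 1.41 rad in two pictures in a row, taken with the arm holding still |
| Lock angle | about 1.30 rad, from the line of the tabs |
| Distance over the tabs' outer faces | about 61 mm (58 mm when free, 42 mm when squeezed), so they have sprung back |
| Force on the gripper after letting go | under 1 N |

- **Small disagreements:** The gripper read about 40 mm on the squeezed tabs, against the 42 mm expected. The bar ran 2–3 mm outside my computed arc, so I corrected the second half of the lift.
- **Other items:** The gripper stayed away from the tray, motor wheel and spool. I did not measure their positions again at the end.

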